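# Lock the city model with the long T-key

## Robot

A 6-joint arm with a two-finger parallel gripper is mounted at the origin on the work surface. World frame = base frame: x ahead of the robot, y to its left, z up, the work surface at z = 0. Lengths are in m, angles in rad, forces in N, time in s.
With the tool pointing down it reaches from about 0.275 to 0.875 m from the base axis. Payload 12.5 kg.
Tool frame: the origin (TCP) lies at the centre of the arm's flange, where the gripper is bolted on; the fingertips stand 173 mm ahead of it and the grasp point (between the pads) lies 155 mm ahead of it (ctrl.grip_depth is the distance from the TCP to the grasp point, in m); z points along the fingers, y is the line along which they close (so a half turn about z gives the same grasp; the last joint's range is limited). The gripper opens to 85 mm and grips with 20 to 120 N. Pads are 22 mm wide; open, the fingers measure 114 mm over their backs; the gripper's body (76 mm by 85 mm) begins 54 mm behind the grasp point. The pads swing forward as they close: fully open they stand 13 mm farther back than shut.
Start: joints at [1.051, 0.351, 1.652, -0, 1.139, -0.085], TCP at [0.232, 0.499, 0.405] pointing down, gripper open.
Joint ranges: [-2.75, 2.75], [-0.79, 2.1], [0.01, 2.65], [-1.57, 4.71], [0.07, 3.14], [-2.87, 2.87]. Speed limits (rad/s): [2.22, 2.22, 2.79, 3.14, 3.14, 3.14].

## Interface

Orientations are given as [roll, pitch, yaw] about the fixed x, y, z axes, in that order (R = Rz(yaw) Ry(pitch) Rx(roll)).
In Python, from plant import ctrl gives the robot as it stands.
- The arm moves only by the tool jog_arm, never from a script. Its argument "series" is a list of rows, each a list of 3 entries, a list of its own where there are three numbers: the turn, a rotation vector about the tool's x, y, z in degrees, then the shift along the tool's x, y, z in mm, then the gripper command: -1 is fully open, 1 is shut, values between are in proportion. A call has 1 to 12 rows; each row shifts and turns the commanded pose from where the row before left it, along the tool's axes as they then stand; what a row does not reach is not made up. A row lasts 1/12 s, in which the tool goes at most 41.7 mm and 7.16 degrees, less where a joint would pass 70% of its speed; a pose out of reach is approached as far as the arm can. A call is refused whole if a number of a shift passes 41.7 or a number of a turn 7.16, either way. A call with a gripper value outside its range is refused whole. The fingers move at their own pace and stop on an object; the grip force is fixed at half the most. Time passes only in rows, so rows that do not move let the fingers close. It gives the time, the measured TCP pose, the force, the opening and the grip force at its end, in the units of the state.
- ctrl.sense(): the state, without advancing time (a new reading comes with each control period).
- ctrl.snapshot(name): name is "scene" or "top" or "wrist"; returns (picture, depth): 420x560x3 uint8, red, green, blue; 420x560 float32, m along the optical axis (not along the pixel's ray), 0 where there is no reading.
- ctrl.get_calibration(name): a dict with "vfov" (degrees; the focal length in pixels is half the picture's height over the tangent of half this angle, whatever the lens; pixels are square), "cx", "cy" (the principal point, pixels), "rvec" (rotation vector, rad) and "tvec" (3), from world to camera coordinates, as OpenCV has them. Camera axes: x right, y down, z forward; pixel columns grow to the right and rows downward; lengths in m; the calibration is good to about 2 mm. A picture is of the moment at which its call begins: read the wrist's pose just before it. get_calibration takes no time and is no camera call; for the wrist camera it gives the pose at the moment of the call.
- ctrl.sign_off(): hands the job in; it is judged then, once.
The state is a dict: "time": time; "joints": joint angles; "qd": joint speeds; "effort": joint torques, N m; "ee_pos": TCP position; "tool_rot": TCP orientation; "contact_force": force on the tool from outside, world axes, zero at the start; "torque": the same for the moment, N m; "gripper_width": opening from 0.0 (shut) to 1.0 (fully open); "finger_force": force on a finger pad.
Only numpy, scipy, OpenCV 4.12 (cv2) and the standard library are available. Lean on these libraries where they do the work, as an engineer would, in place of code of your own. Each camera call takes 0.05 s, during which the arm holds its last target. There are 200 camera calls.

## Task

Take the T-key from its wooden holder, lower it down the open shaft of the hollow tower in the middle of the framed city model, and find the square stem at the bottom by feel: press only lightly, the stem is sprung and its heading cannot be seen. Once the socket has dropped over the stem, turn it clockwise (seen from above) a quarter turn up to its stop without forcing it, so that the model is locked in its frame. Then draw the key out, stand it back in its holder and let go; leave everything else where it is.

Things in the scene. Friction and masses are not known exactly. Their poses are not given: they have to be found in the camera images.
- model: White printed city model in a black frame (224 mm square, 18 mm high), fixed to the table. In its middle stands the tallest building, a hollow square tower 46 x 46 mm, its top 110 mm above the table; the other buildings are at most 100 mm high. Origin: centre of the underside; z up, x and y along the sides of frame and tower. Key on model or stem: over 60 N in all spoils them.
- shaft_mouth (a point): Centre of the mouth of the tower's shaft, 110 mm above the table; axes as the model's. The square shaft, 26 x 26 mm, runs straight down. On its axis stands an upright greased steel stem 10.5 mm square, its top 2 mm tapering to 7 mm square. The stem's top lies 50 to 74 mm below the mouth, its heading is arbitrary: both differ at each start and are not measured.
- shaft_foot (a point): Point on the shaft's axis 7 mm above the table, under the stem. The stem is sprung: it gives way downwards by up to 5 mm (2.4 N at first, plus 0.8 N per mm), then is rigid, and comes up again by itself. A round collar 23 mm across, fixed on the stem, lies 13 mm below its top: the fully seated key rests on it. The stem resists turning with about 0.05 N m.
- lock (a joint): Angle of the stem and its lock, rad: 0 unlocked (it starts at 0.1 to 0.3), grows as the stem turns clockwise seen from above, 1.571 firm stop, locked. It stays where it is left. A steel tongue at the tower's foot turns with it: at 0 it points along the model's +y, locked along the model's +x, between two dark jaws.
- tongue_tip (a point): Tip of that steel tongue, 61 mm from the shaft's axis and 12.5 mm above the table; the tongue is 8 mm wide. Only an indicator: it cannot be pushed.
- key: Steel T-key 142 mm long, 0.15 to 0.31 kg. Origin: centre of the socket's open lower end, z up the key. Socket head 18 mm across flats, 22 mm across corners, 32 mm long; square socket 12 mm wide (sides along x and y), 22 mm deep. Then a rod 10 mm thick; on top a crossbar along x, 70 x 14 x 14 mm, its centre 135 mm above the origin. Starts upright in the holder, origin 10 mm above the table.
- key_bar (a point): Centre of the T-key's crossbar, to be gripped across its 14 mm; axes as the key's (x along the bar).
- holder: Wooden block 70 x 70 x 70 mm, fixed to the table, with a 27 mm square hole 60 mm deep in the middle of its top, in which the key stands upright with 10 mm of wood under it. Origin: centre of the underside, z up.
- holder_mouth (a point): Centre of the holder's hole at its mouth, 70 mm above the table.
- jar: Bystander: white lidded jar, 64 mm across, 85 mm high; origin at the underside's centre.
- spare_tower: Bystander: loose white printed tower, 34 x 30 mm, 80 mm high; origin at the underside's centre.
- spare_block: Bystander: loose white printed block, 50 x 30 mm, 40 mm high; origin at the underside's centre.
- sanding_block: Bystander: cork sanding block 85 x 45 x 28 mm; origin at the underside's centre.
- screwdriver: Bystander: screwdriver lying on the cutting mat.
- brush: Bystander: brush lying on the cutting mat.
- spool: Bystander: filament spool lying flat, 140 mm across, 50 mm high; origin at the underside's centre.
Mind the look-alikes: they are no part of the job. There is more than one size of the holder; the one meant has the size given above.

How it is judged:
By the outcome, as a careful person would: the job done as asked, in the order asked, and still so for the second after the job is handed in, with the robot touching nothing.
It also fails if it takes over 72 s, if anything falls off the work surface, if the arm or the gripper's body presses on something with over 40 N, if the wrist force passes 120 N, or if a joint passes its speed limit or range.

## Working session

There is one attempt and no reset: what is moved stays moved. The work goes in short steps, Python scripts to look and compute and a tool call to move; the robot and the scene stay as the last step left them, time stands still between calls to the robot, and variables do not carry over. Pictures are saved under pics/ and viewed, at most 10 in all, crops included, and the job is handed in when it is done.

Besides the shell and the picture viewer there is one more tool, called as name([rows], argument=value, ...), one row to a line, values as JSON. jog_arm: Moves the arm, as the interface text tells. Its arguments: {"type":"object","properties":{"series":{"type":"array"}},"required":["series"]}

```bash
ls; mkdir -p pics
cat > h.py <<'E'
import numpy as np, cv2
from plant import ctrl
def cal(n):
    c=ctrl.get_calibration(n); f=210/np.tan(np.radians(c['vfov'])/2)
    K=np.array([[f,0,c['cx']],[0,f,c['cy']],[0,0,1]]); R=cv2.Rodrigues(np.array(c['rvec'],float))[0]
    return K,R,np.array(c['tvec'],float).ravel(),c
def onplane(n,uv,z,C=None):
    K,R,t,_=C or cal(n); uv=np.atleast_2d(uv).astype(float)
    d=(R.T@np.linalg.inv(K)@np.c_[uv,np.ones(len(uv))].T).T; o=-R.T@t
    return o+d*((z-o[2])/d[:,2])[:,None]
def cloud(n,depth,C=None):
    K,R,t,_=C or cal(n); v,u=np.mgrid[:420,:560]
    P=np.stack([(u-K[0,2])/K[0,0]*depth,(v-K[1,2])/K[1,1]*depth,depth],-1)
    return (P-t)@R
def proj(n,X,C=None):
    K,R,t,_=C or cal(n); p=(K@(R@np.atleast_2d(X).T+t[:,None])).T; return p[:,:2]/p[:,2:]
E
python3 - <<'E'
from h import *
print(ctrl.sense(), ctrl.grip_depth)
for n in ("scene","top"):
    C=cal(n);print(n,C[3],-C[1].T@C[2])
    p,d=ctrl.snapshot(n); cv2.imwrite(f'pics/{n}0.png',cv2.cvtColor(p,cv2.COLOR_RGB2BGR)); np.savez(f'{n}0.npz',p=p,d=d)
E
```

```text
pics
{'time': 0.0, 'joints': array([ 1.05139348e+00,  3.51247133e-01,  1.65240022e+00, -2.94429093e-05,
        1.13911239e+00, -8.45936663e-02]), 'qd': array([ 4.03126584e-04,  2.48723133e-05,  6.20971713e-04,  1.40162831e-03,
       -3.65288564e-04,  1.23327534e-03]), 'effort': array([-5.66427243e-04, -5.06108057e+01, -2.91404289e+01, -1.32905416e-04,
        4.53132714e-03, -4.56682005e-05]), 'ee_pos': array([0.23159599, 0.49872828, 0.40416141]), 'tool_rot': array([-3.14042748e+00, -7.19788146e-05,  2.70679577e+00]), 'contact_force': array([-0.17288693, -0.1004142 , -0.10681734]), 'torque': array([ 0.01728332, -0.01037348, -0.0281286 ]), 'finger_force': 0.0, 'gripper_width': 1.0022850645659929} 0.1547
scene {'vfov': 50.37078760727038, 'cx': 286.5955507676762, 'cy': 211.97809732701484, 'rvec': array([ 1.67847338,  1.52398103, -0.80726394]), 'tvec': array([-0.04169492, -0.19930198,  1.71424838])} [ 1.53947468 -0.13470625  0.76940184]
top {'vfov': 43.473169064548856, 'cx': 278.812416890478, 'cy': 197.03140478226743, 'rvec': array([ 2.15724373, -2.10002289,  0.18687185]), 'tvec': array([-0.03550355,  0.56779874,  1.66036537])} [ 0.26887918 -0.0259954   1.73421374]
```

View pics/scene0.png

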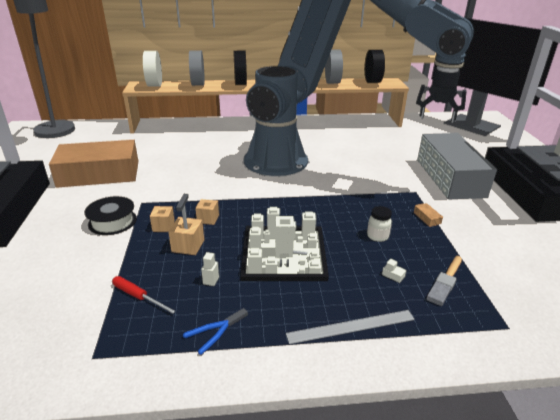

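View pics/top0.png

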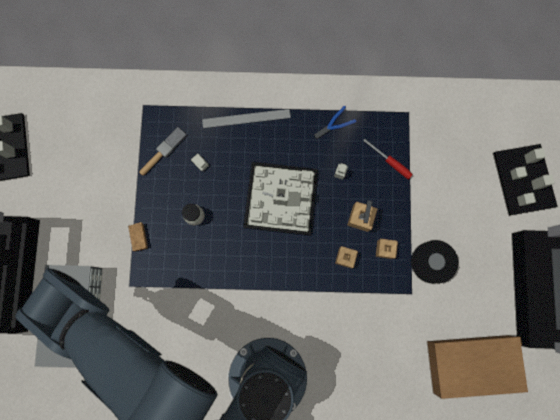

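Both views show the model at the centre: scene (285,250), top (281,198). The key stands in the largest wooden block, at scene (187,235) and top (363,215). Candidates for the holder:
- **Large block with key:** scene (187,235), top (363,215).
- **Small empty block A:** scene (163,218), top (387,248).
- **Small empty block B:** scene (207,211), top (347,257).

I choose the block holding the T-key and will check its 70 mm size.

Run:
```python
from h import *
z=np.load('top0.npz');p,d=z['p'],z['d'];W=cloud('top',d)
hsv=cv2.cvtColor(p,cv2.COLOR_RGB2HSV)
m=((hsv[...,0]<25)&(hsv[...,1]>90)&(hsv[...,2]>90)).astype(np.uint8)
n,l,s,c=cv2.connectedComponentsWithStats(m)
for i in range(1,n):
    if s[i,4]>150:
        q=W[l==i]; zz=np.median(q[:,2]); k=q[abs(q[:,2]-zz)<.012]
        print('wood',c[i].round(),s[i,4],'z',zz.round(3),k.mean(0).round(3),cv2.minAreaRect(k[:,:2].astype(np.float32)))
r=W[180:250,330:400].reshape(-1,3); r=r[(r[:,2]>.12)]; print('bar',len(r),r.mean(0).round(3),np.median(r[:,2]) if len(r) else 0, cv2.minAreaRect(r[:,:2].astype(np.float32)) if len(r) else 0)
# model
r=W[150:245,235:330].reshape(-1,3); q=r[(r[:,2]>.105)&(r[:,2]<.12)];print('tower',len(q),q.mean(0).round(3),cv2.minAreaRect(q[:,:2].astype(np.float32)))
q=r[(r[:,2]>.01)];print('frame',len(q),cv2.minAreaRect(q[:,:2].astype(np.float32)))
cr=p[140:270,230:410]; cv2.imwrite('pics/topcrop.png',cv2.resize(cv2.cvtColor(cr,cv2.COLOR_RGB2BGR),(720,520),interpolation=cv2.INTER_CUBIC))
Cw=cal('wrist'); s_=ctrl.sense(); print('wristcam',-Cw[1].T@Cw[2],Cw[1],Cw[3]['vfov'],s_['ee_pos'])
```

```text
wood [399. 167.] 201 z 0.023 [ 0.685 -0.417  0.024] ((0.6859192252159119, -0.41781485080718994), (0.09891083091497421, 0.023479990661144257), 51.861480712890625)
wood [361. 216.] 395 z 0.07 [ 0.51  -0.286  0.07 ] ((0.5122183561325073, -0.28896886110305786), (0.07022632658481598, 0.07188337296247482), 73.9640121459961)
wood [137. 236.] 344 z 0.028 [0.43  0.436 0.028] ((0.4312218427658081, 0.4372764825820923), (0.08611056953668594, 0.0435100682079792), 14.333447456359863)
wood [387. 248.] 334 z 0.053 [ 0.411 -0.369  0.054] ((0.4102421998977661, -0.3699016571044922), (0.056372225284576416, 0.0544232539832592), 82.1642837524414)
wood [346. 257.] 315 z 0.053 [ 0.38  -0.24   0.054] ((0.3803725242614746, -0.24005115032196045), (0.05406071990728378, 0.0545518733561039), 75.33194732666016)
wood [480. 367.] 4770 z 0.09 [ 0.059 -0.638  0.091] ((0.05947774648666382, -0.6384998559951782), (0.15821640193462372, 0.2619355022907257), 5.585537910461426)
bar 134 [ 0.482 -0.258  0.34 ] 0.15235741927722724 ((0.39360469579696655, -0.1770477443933487), (0.04656260833144188, 0.38900521397590637), 46.372493743896484)
tower 146 [ 0.57  -0.025  0.11 ] ((0.5418189764022827, -0.023655042052268982), (0.046317264437675476, 0.10881064832210541), 87.36839294433594)
frame 3127 ((0.4949066638946533, -0.03677789866924286), (0.44989973306655884, 0.31134313344955444), 3.494816780090332)
wristcam [0.1611848  0.5306869  0.37310445] [[ 0.42224981  0.90647814 -0.00157312]
 [ 0.86436101 -0.40210703  0.30197678]
 [ 0.27310279 -0.12886938 -0.95331398]] 61.91539654680466 [0.23159747 0.4987319  0.40421128]
```

View pics/topcrop.png

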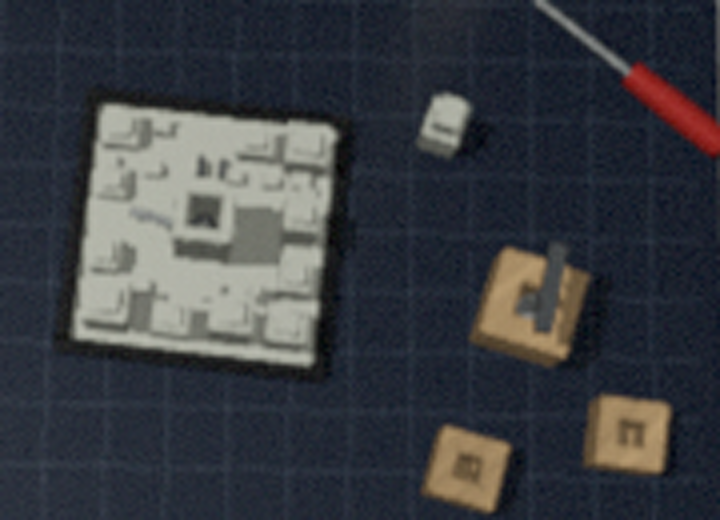

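The crop shows the T-key's bar at crop (552,287), in the large block at (530,305). That block measures 70 x 72 mm with its top at 70 mm, so it is the right one; the two others measure 55 mm. The tower's mouth is at crop (205,212), and the steel tongue points left at (150,215). The dark jaws are at the top, (210,165).

```bash
cat >> h.py <<'E'
from scipy.spatial.transform import Rotation as Ro
def tool():
    s=ctrl.sense(); return np.array(s['ee_pos']),Ro.from_euler('xyz',s['tool_rot'])
def go(target,yaw=None,P=None):
    p,R=tool()
    y0=ctrl.sense()['tool_rot'][2]
    if yaw is not None:
        dy=(yaw-y0+np.pi)%(2*np.pi)-np.pi; print('turn tool z deg',-np.degrees(dy)); R=Ro.from_euler('xyz',[np.pi,0,yaw])
    print('shift mm',(R.inv().apply(np.array(target)-p)*1000).round(1),'after turn')
E
python3 - <<'E'
from h import *
print(onplane('top',[[230+205/4,140+212/4]],.11), onplane('top',[[230+200/4,140+232/4]],.018),onplane('top',[[230+555/4,140+245/4],[230+545/4,140+330/4]],.152))
go([.54,-.025,.42],3.02)
E
```

```text
[[ 0.57094332 -0.02773374  0.11      ]] [[ 0.57112226 -0.02413477  0.018     ]] [[ 0.54477134 -0.29490664  0.152     ]
 [ 0.47932422 -0.28713756  0.152     ]]
turn tool z deg -17.94600629707756
shift mm [-369.7 -482.5  -15.8] after turn
```

jog_arm([
  [[0,0,-6],[0,0,0],-1],
  [[0,0,-6],[0,0,0],-1],
  [[0,0,-6],[0,0,0],-1],
  [[0,0,0],[-10,-12,0],-1],
  [[0,0,0],[-20,-24,0],-1],
  [[0,0,0],[-20,-24,-2],-1],
  [[0,0,0],[-20,-24,-2],-1],
  [[0,0,0],[-20,-24,-2],-1],
  [[0,0,0],[-20,-24,-2],-1],
  [[0,0,0],[-20,-24,-2],-1],
  [[0,0,0],[-20,-24,-2],-1],
  [[0,0,0],[-20,-24,-2],-1],
])

```text
time: 1.1
ee_pos: [0.3763, 0.2744, 0.4186]
tool_rot: [-3.141, -0.0, 3.021]
contact_force: [0.7, 0.1, 0.6]
gripper_width: 1.005
finger_force: 0.0
```

jog_arm([
  [[0,0,0],[-20,-24,-2],-1],
  [[0,0,0],[-20,-24,0],-1],
  [[0,0,0],[-20,-24,0],-1],
  [[0,0,0],[-20,-24,0],-1],
  [[0,0,0],[-20,-24,0],-1],
  [[0,0,0],[-20,-24,0],-1],
  [[0,0,0],[-20,-24,0],-1],
  [[0,0,0],[-20,-24,0],-1],
  [[0,0,0],[-20,-24,0],-1],
  [[0,0,0],[-20,-24,0],-1],
  [[0,0,0],[-10,-12,0],-1],
  [[0,0,0],[0,0,0],-1],
])

```text
time: 2.1
ee_pos: [0.555, -0.0018, 0.4201]
tool_rot: [-3.141, -0.0, 3.018]
contact_force: [-0.1, 0.5, 0.8]
gripper_width: 0.999
finger_force: 0.0
```

Run:
```python
from h import *
import pickle
C=cal('wrist'); p,d=ctrl.snapshot('wrist'); s=ctrl.sense(); print(s['time'],s['ee_pos'],s['tool_rot'],s['qd'].round(3))
pickle.dump((C,p,d),open('w1.pkl','wb')); cv2.imwrite('pics/w1.png',cv2.cvtColor(p,cv2.COLOR_RGB2BGR))
```

```text
2.15 [ 5.54258330e-01 -3.35647377e-04  4.20118705e-01] [ 3.14151945e+00 -1.03672031e-03  3.01904879e+00] [ 0.039 -0.022  0.03   0.007 -0.001  0.016]
```

View pics/w1.png

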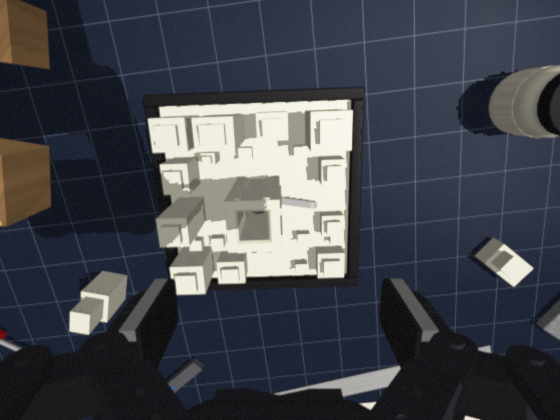

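The wrist view shows the tower's mouth at (257,228), the tongue at (298,202) and the frame's corners near (145,97), (363,90), (357,286) and (160,285).

```bash
cat >> h.py <<'E'
def rect(pts):
    c,s,a=cv2.minAreaRect(pts.astype(np.float32)); return np.round(c,4),np.round(s,4),round((a+45)%90-45,2)
E
python3 - <<'E'
from h import *
import pickle
C,p,d=pickle.load(open('w1.pkl','rb')); W=cloud('wrist',d,C)
m=((W[...,2]>.104)&(W[...,2]<.116)).astype(np.uint8); m[:, :180]=0; m[290:]=0; m[:,330:]=0
n,l,s,c=cv2.connectedComponentsWithStats(m); i=1+np.argmax(s[1:,4]); q=W[l==i]
print('tower',s[i],q.mean(0),rect(q[:,:2]))
cnt,h=cv2.findContours((l==i).astype(np.uint8),cv2.RETR_CCOMP,cv2.CHAIN_APPROX_NONE)
for k,hh in zip(cnt,h[0]):
    if len(k)>12: print('hole' if hh[3]>=0 else 'outer',len(k),rect(onplane('wrist',k[:,0],.11,C)[:,:2]))
# frame by dark/bright contour at z=.018
fm=((W[...,2]>.010)&(W[...,2]<.024)).astype(np.uint8);fm[300:]=0
n,l,s,c=cv2.connectedComponentsWithStats(fm)
i=1+np.argmax(s[1:,4]); q=W[l==i]; print('frame',s[i],rect(q[:,:2]))
E
```

```text
tower [ 223  197   60   56 2139] [ 0.5719851  -0.02682799  0.10912879] (array([ 0.5732, -0.0267]), array([0.0489, 0.0496]), -4.58)
outer 216 (array([ 0.5717, -0.0265]), array([0.0485, 0.0492]), -5.17)
hole 113 (array([ 0.5716, -0.0263]), array([0.027 , 0.0259]), -7.11)
frame [ 143   87  222  204 7052] (array([ 0.573 , -0.0271]), array([0.225 , 0.2241]), -5.18)
```

jog_arm([
  [[0,0,0],[2,-12,0],-1],
  [[0,0,0],[2,-25,0],-1],
  [[0,0,0],[2,-30,0],-1],
  [[0,0,0],[2,-30,0],-1],
  [[0,0,0],[2,-30,0],-1],
  [[0,0,0],[2,-30,0],-1],
  [[0,0,0],[2,-30,0],-1],
  [[0,0,0],[2,-30,0],-1],
  [[0,0,0],[2,-30,0],-1],
  [[0,0,0],[2,-25,0],-1],
  [[0,0,0],[0,-12,0],-1],
  [[0,0,0],[0,0,0],-1],
])

```text
time: 3.15
ee_pos: [0.4993, -0.2802, 0.4207]
tool_rot: [-3.141, -0.0, 3.02]
contact_force: [0.9, 0.3, -0.2]
gripper_width: 1.001
finger_force: 0.0
```

Run:
```python
from h import *
import pickle
C=cal('wrist'); p,d=ctrl.snapshot('wrist'); s=ctrl.sense(); print(s['time'],s['ee_pos'],s['tool_rot'],s['qd'].round(3))
pickle.dump((C,p,d),open('w2.pkl','wb')); cv2.imwrite('pics/w2.png',cv2.cvtColor(p,cv2.COLOR_RGB2BGR))
W=cloud('wrist',d,C)
for nm,a,b in (('bar',.145,.16),('holder',.064,.075)):
    m=((W[...,2]>a)&(W[...,2]<b)).astype(np.uint8); m[330:]=0
    n,l,s,c=cv2.connectedComponentsWithStats(m)
    for i in range(1,n):
        if s[i,4]>300: q=W[l==i]; print(nm,s[i],np.median(q[:,2]).round(4),q.mean(0).round(4),rect(q[:,:2]))
```

```text
3.2 [ 0.49964602 -0.27895876  0.42062426] [ 3.14117165e+00 -3.04077914e-04  3.02023554e+00] [ 0.033 -0.006  0.01   0.006  0.     0.015]
bar [ 255  190   24   91 1721] 0.1514 [ 0.5113 -0.2916  0.1513] (array([ 0.5135, -0.292 ]), array([0.014 , 0.0698]), -10.78)
holder [458 141  42  35 798] 0.0684 [ 0.4902 -0.099   0.0686] (array([ 0.4919, -0.0953]), array([0.0334, 0.0303]), -4.94)
holder [ 228  164   85   82 4015] 0.0695 [ 0.5098 -0.2912  0.0694] (array([ 0.5139, -0.2922]), array([0.0702, 0.0711]), -16.65)
holder [515 208  45  50 493] 0.0694 [ 0.5651 -0.0457  0.0694] (array([ 0.5639, -0.0434]), array([0.0279, 0.0571]), -40.48)
holder [446 291  24  20 416] 0.0692 [ 0.6388 -0.1103  0.0687] (array([ 0.6399, -0.1095]), array([0.0216, 0.0205]), -5.14)
```

View pics/w2.png

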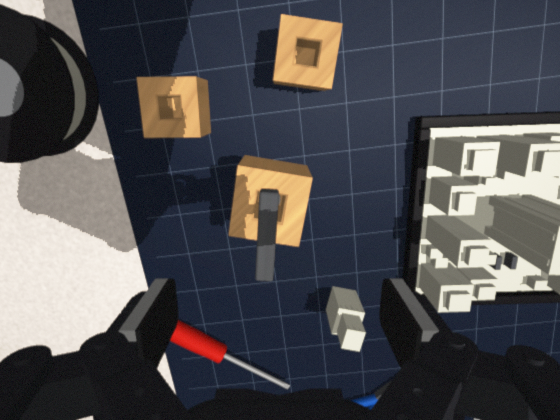

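The wrist view shows the bar from (268,190) to (265,280) above the 70 mm holder, centred near (270,202). The fingers straddle it freely.

Run:
```python
from h import *
import pickle
C,p,d=pickle.load(open('w2.pkl','rb')); W=cloud('wrist',d,C)
m=((W[...,2]>.145)&(W[...,2]<.16)).astype(np.uint8); m[330:]=0
n,l,s,c=cv2.connectedComponentsWithStats(m); i=1+np.argmax(s[1:,4]); q=W[l==i][:,:2]
v=np.linalg.svd(q-q.mean(0))[2][0]; print('pca',np.degrees(np.arctan2(v[1],v[0])))
cnt,_=cv2.findContours((l==i).astype(np.uint8),0,1); g=onplane('wrist',cnt[0][:,0],.152,C)[:,:2]
f=v*np.sign(v[0]); s_=(g-g.mean(0))@f; t=(g-g.mean(0))@np.array([-f[1],f[0]])
for sg in (1,-1):
    k=(abs(s_)<.028)&(t*sg>.004); print(np.degrees(np.arctan2(f[1],f[0])+np.polyfit(s_[k],t[k],1)[0]), np.polyfit(s_[k],t[k],1)[1])
print(rect(g), s_.min(),s_.max())
go([.5135,-.292,.300],np.radians(180-9))
```

```text
pca -10.848957553445622
-10.752125819042156 0.006558834974926535
-10.77145541159474 -0.006544966881966161
(array([ 0.5124, -0.2918]), array([0.0138, 0.0704]), -10.76) -0.03411381908578042 0.036336428872093124
turn tool z deg 2.046749314892236
shift mm [-15.7 -10.7 120.6] after turn
```

jog_arm([
  [[0,0,3.8],[0,0,0],-1],
  [[0,0,0],[-8,-5,0],-1],
  [[0,0,0],[-7.5,-5.3,10],-1],
  [[0,0,0],[0,0,20],-1],
  [[0,0,0],[0,0,25],-1],
  [[0,0,0],[0,0,25],-1],
  [[0,0,0],[0,0,20],-1],
  [[0,0,0],[0,0,12],-1],
  [[0,0,0],[0,0,8],-1],
  [[0,0,0],[0,0,0],-1],
  [[0,0,0],[0,0,0],-1],
])

```text
time: 4.12
ee_pos: [0.5137, -0.292, 0.3014]
tool_rot: [-3.141, 0.001, 2.956]
contact_force: [0.4, 0.0, 0.2]
gripper_width: 1.0
finger_force: 0.0
```

Run:
```python
from h import *
s=ctrl.sense(); print(s['ee_pos'].round(4),np.degrees(s['tool_rot']),s['contact_force'])
go([.513,-.292,.300],np.radians(169.24))
p,d=ctrl.snapshot('wrist'); cv2.imwrite('pics/w3.png',cv2.cvtColor(p,cv2.COLOR_RGB2BGR))
```

```text
[ 0.5137 -0.292   0.3014] [-1.79983368e+02  4.08980750e-02  1.69343535e+02] [0.39679049 0.00898406 0.16763933]
turn tool z deg 0.10353481029721766
shift mm [ 0.7 -0.1  1.4] after turn
```

View pics/w3.png

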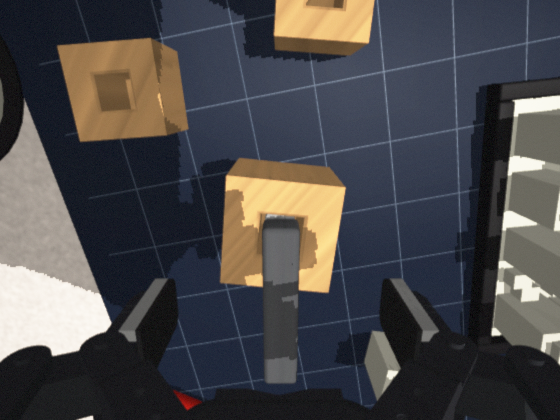

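The bar, at x = 265 to 298 in the image, is centred between the fingers (175 and 385) and parallel to the pads. I'll close on it and check the grip.

jog_arm([
  [[0,0,0],[0,0,1],1],
  [[0,0,0],[0,0,0],1],
  [[0,0,0],[0,0,0],1],
  [[0,0,0],[0,0,0],1],
  [[0,0,0],[0,0,0],1],
  [[0,0,0],[0,0,0],1],
  [[0,0,0],[0,0,0],1],
  [[0,0,0],[0,0,0],1],
])

```text
time: 4.83
ee_pos: [0.5134, -0.2921, 0.3]
tool_rot: [-3.142, 0.0, 2.955]
contact_force: [0.3, 0.9, 3.3]
gripper_width: 0.146
finger_force: 58.7
```

jog_arm([
  [[0,0,0],[0,0,-4],1],
  [[0,0,0],[0,0,-10],1],
  [[0,0,0],[0,0,-16],1],
  [[0,0,0],[0,0,-20],1],
  [[0,0,0],[0,0,-20],1],
  [[0,0,0],[0,0,-20],1],
  [[0,0,0],[0,0,-20],1],
  [[0,0,0],[0,0,-14],1],
  [[0,0,0],[0,0,-8],1],
  [[0,0,0],[0,0,0],1],
  [[0,0,0],[0,0,0],1],
])

```text
time: 5.75
ee_pos: [0.5131, -0.292, 0.4315]
tool_rot: [3.142, -0.0, 2.955]
contact_force: [0.1, 0.2, -2.8]
gripper_width: 0.151
finger_force: 58.7
```

Run:
```python
from h import *
import pickle
s=ctrl.sense(); print(s['time'],s['ee_pos'].round(4),np.degrees(s['tool_rot']),s['contact_force'],s['torque'],s['finger_force'])
go([.5725,-.0268,.432])
for n in('wrist','scene'):
    p,d=ctrl.snapshot(n); cv2.imwrite(f'pics/{n}4.png',cv2.cvtColor(p,cv2.COLOR_RGB2BGR))
    if n=='scene': cv2.imwrite('pics/s4.png',cv2.resize(cv2.cvtColor(p[120:260,130:330],cv2.COLOR_RGB2BGR),(800,560)))
```

```text
5.75 [ 0.5131 -0.292   0.4315] [ 1.79996460e+02 -1.39863336e-02  1.69288612e+02] [ 0.07938232  0.23422482 -2.75420197] [ 0.02284174 -0.01894725  0.01938388] 58.72180938720703
shift mm [ -9.  271.6  -0.5] after turn
```

View pics/s4.png

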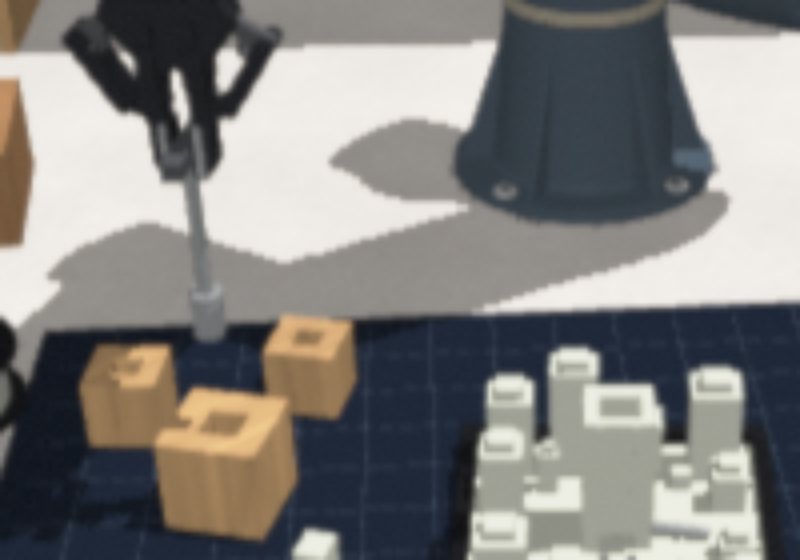

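The scene crop shows the key hanging upright in the gripper, with its head at crop (208,315), clear of the empty holder at (225,460). Next I'll check how upright it is and then carry it over the tower.

Run:
```python
from h import *
p,d=ctrl.snapshot('scene'); C=cal('scene'); W=cloud('scene',d,C); cam=-C[1].T@C[2]
e=np.array([.5131,-.292]); m=(np.hypot(*(W[...,:2]-e).transpose(2,0,1))<.04)
u=(cam[:2]-e)/np.linalg.norm(cam[:2]-e); lat=np.array([-u[1],u[0]])
for a,b in ((.145,.17),(.18,.20),(.20,.22),(.22,.24),(.24,.26),(.27,.283)):
    q=W[m&(W[...,2]>a)&(W[...,2]<b)][:,:2]-e
    print(a,b,len(q),'lat med mm',(np.median(q@lat)*1000).round(1),'min/max',((q@lat).min()*1000).round(1),((q@lat).max()*1000).round(1),'toward cam',(np.median(q@u)*1000).round(1))
```

```text
0.145 0.17 67 lat med mm -0.8 min/max -11.1 9.7 toward cam 8.3
0.18 0.2 28 lat med mm -1.1 min/max -5.6 4.0 toward cam 5.0
0.2 0.22 28 lat med mm -0.6 min/max -5.8 4.1 toward cam 3.9
0.22 0.24 28 lat med mm -1.2 min/max -6.0 3.8 toward cam 4.9
0.24 0.26 27 lat med mm -0.4 min/max -5.3 8.3 toward cam 5.6
0.27 0.283 112 lat med mm -4.5 min/max -21.3 20.2 toward cam 14.8
```

jog_arm([
  [[0,0,0],[0,10,0],1],
  [[0,0,0],[-1,22,0],1],
  [[0,0,0],[-1,28,0],1],
  [[0,0,0],[-1,28,0],1],
  [[0,0,0],[-1,28,0],1],
  [[0,0,0],[-1,28,0],1],
  [[0,0,0],[-1,28,0],1],
  [[0,0,0],[-1,28,0],1],
  [[0,0,0],[-1,28,0],1],
  [[0,0,0],[-1,22,0],1],
  [[0,0,0],[-1,15.6,0],1],
  [[0,0,0],[0,6,0],1],
])

```text
time: 6.9
ee_pos: [0.5737, -0.0246, 0.4312]
tool_rot: [3.141, -0.001, 2.957]
contact_force: [-0.3, -0.3, -2.8]
gripper_width: 0.148
finger_force: 58.7
```

jog_arm([
  [[0,0,0],[0,0,0],1],
  [[0,0,0],[0,0,0],1],
  [[0,0,0],[0,0,0],1],
])

```text
time: 7.15
ee_pos: [0.5734, -0.0279, 0.4315]
tool_rot: [-3.141, -0.0, 2.954]
contact_force: [-0.2, -0.1, -3.2]
gripper_width: 0.156
finger_force: 58.7
```

Run:
```python
from h import *
s=ctrl.sense(); print(s['time'],s['ee_pos'].round(4),np.degrees(s['tool_rot']),s['contact_force'])
go([.5725,-.0268,.432])
p,d=ctrl.snapshot('scene'); C=cal('scene'); W=cloud('scene',d,C); cam=-C[1].T@C[2]
e=s['ee_pos'][:2]; m=(np.hypot(*(W[...,:2]-e).transpose(2,0,1))<.04)
u=(cam[:2]-e)/np.linalg.norm(cam[:2]-e); lat=np.array([-u[1],u[0]]); print('u,lat',u,lat)
for a,b in ((.145,.17),(.18,.20),(.20,.22),(.22,.24),(.24,.26)):
    q=W[m&(W[...,2]>a)&(W[...,2]<b)][:,:2]-e
    print(a,b,len(q),'lat med mm',(np.median(q@lat)*1000).round(1),'toward cam',(np.median(q@u)*1000).round(1))
mm=(np.hypot(*(W[...,:2]-e).transpose(2,0,1))<.045)&(abs(W[...,2]-.11)<.005)
n,l,st,c=cv2.connectedComponentsWithStats(mm.astype(np.uint8)); i=1+np.argmax(st[1:,4]); print('tower from scene',st[i],rect(W[l==i][:,:2]))
p,d=ctrl.snapshot('wrist'); cv2.imwrite('pics/w5.png',cv2.cvtColor(p,cv2.COLOR_RGB2BGR))
```

```text
7.15 [ 0.5734 -0.0279  0.4315] [-1.79983664e+02 -2.37093908e-02  1.69249611e+02] [-0.24665328 -0.08421658 -3.17780794]
shift mm [ 1.1  0.9 -0.5] after turn
u,lat [ 0.99393896 -0.10993338] [0.10993338 0.99393896]
0.145 0.17 63 lat med mm -0.4 toward cam 9.8
0.18 0.2 26 lat med mm -0.8 toward cam 5.0
0.2 0.22 28 lat med mm -1.0 toward cam 5.7
0.22 0.24 28 lat med mm 0.9 toward cam 5.3
0.24 0.26 21 lat med mm -1.6 toward cam 5.5
tower from scene [275 216  19  12 168] (array([ 0.5748, -0.0276]), array([0.0478, 0.0511]), -4.82)
```

View pics/w5.png

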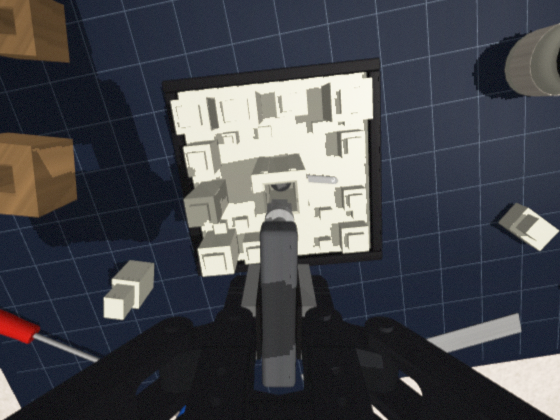

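The wrist view shows the head's lower end at (281,215), directly in front of the tower's mouth at (282,187). Sideways it is in line. I'll align it with the tower and lower it in stages.

jog_arm([
  [[0,0,-5.6],[0,0,0],1],
  [[0,0,0],[0.8,0.9,6],1],
  [[0,0,0],[0,0,12],1],
  [[0,0,0],[0,0,8],1],
  [[0,0,0],[0,0,4],1],
  [[0,0,0],[0,0,3],1],
  [[0,0,0],[0,0,3],1],
  [[0,0,0],[0,0,3],1],
  [[0,0,0],[0,0,0],1],
  [[0,0,0],[0,0,0],1],
])

```text
time: 8.08
ee_pos: [0.5729, -0.0261, 0.3928]
tool_rot: [-3.142, 0.0, 3.052]
contact_force: [0.5, -0.2, -2.7]
gripper_width: 0.147
finger_force: 58.7
```

```bash
cat > st.py <<'E'
from h import *
s=ctrl.sense(); print(s['time'],(s['ee_pos']*1000).round(2),np.degrees(s['tool_rot']).round(2),'F',s['contact_force'].round(2),'T',s['torque'].round(3),s['gripper_width'],'keyz',(s['ee_pos'][2]*1000-290).round(1),'j6',s['joints'][5].round(2))
E
python3 st.py
```

```text
8.0833 [572.91 -26.14 392.81] [-1.8000e+02  1.0000e-02  1.7488e+02] F [ 0.51 -0.18 -2.74] T [-0.007 -0.017  0.073] 0.14660398017529663 keyz 102.8 j6 -1.61
```

jog_arm([
  [[0,0,0],[0,0,4],1],
  [[0,0,0],[0,0,4],1],
  [[0,0,0],[0,0,4],1],
  [[0,0,0],[0,0,4],1],
  [[0,0,0],[0,0,0],1],
])

```text
time: 8.5
ee_pos: [0.5727, -0.0261, 0.3756]
tool_rot: [3.142, -0.001, 3.052]
contact_force: [0.6, 0.1, -2.0]
gripper_width: 0.15
finger_force: 58.7
```

jog_arm([
  [[0,0,0],[0,0,4],1],
  [[0,0,0],[0,0,4],1],
  [[0,0,0],[0,0,4],1],
  [[0,0,0],[0,0,4],1],
  [[0,0,0],[0,0,4],1],
  [[0,0,0],[0,0,0],1],
  [[0,0,0],[0,0,0],1],
])

```text
time: 9.08
ee_pos: [0.5729, -0.0262, 0.3564]
tool_rot: [-3.142, -0.0, 3.052]
contact_force: [-0.0, 0.8, -2.8]
gripper_width: 0.152
finger_force: 58.7
```

```bash
python3 st.py
```

```text
9.0833 [572.88 -26.16 356.45] [-1.8000e+02 -3.0000e-02  1.7489e+02] F [-0.05  0.77 -2.8 ] T [-0.027 -0.044  0.006] 0.1517119124202192 keyz 66.4 j6 -1.61
```

jog_arm([
  [[0,0,0],[0,0,3],1],
  [[0,0,0],[0,0,2.4],1],
  [[0,0,0],[0,0,0],1],
  [[0,0,0],[0,0,0],1],
])

```text
time: 9.42
ee_pos: [0.5729, -0.0261, 0.3512]
tool_rot: [-3.142, -0.0, 3.052]
contact_force: [-0.4, 0.4, -2.6]
gripper_width: 0.149
finger_force: 58.7
```

jog_arm([
  [[0,0,0],[0,0,1],1],
  [[0,0,0],[0,0,1],1],
  [[0,0,0],[0,0,0],1],
])

```text
time: 9.67
ee_pos: [0.5728, -0.0261, 0.3491]
tool_rot: [-3.142, -0.0, 3.052]
contact_force: [0.2, 0.9, -1.5]
gripper_width: 0.157
finger_force: 58.7
```

jog_arm([
  [[0,0,0],[0,0,1],1],
  [[0,0,0],[0,0,1],1],
  [[0,0,0],[0,0,0],1],
])

```text
time: 9.92
ee_pos: [0.5728, -0.0261, 0.3471]
tool_rot: [3.142, -0.0, 3.052]
contact_force: [0.2, -0.2, -2.6]
gripper_width: 0.15
finger_force: 58.7
```

jog_arm([
  [[0,0,0],[0,0,1],1],
  [[0,0,0],[0,0,1],1],
  [[0,0,0],[0,0,0],1],
])

```text
time: 10.17
ee_pos: [0.5728, -0.0261, 0.3451]
tool_rot: [3.142, -0.0, 3.052]
contact_force: [-0.4, -0.3, -2.1]
gripper_width: 0.149
finger_force: 58.7
```

jog_arm([
  [[0,0,0],[0,0,1],1],
  [[0,0,0],[0,0,1],1],
  [[0,0,0],[0,0,0],1],
])

```text
time: 10.42
ee_pos: [0.5728, -0.0262, 0.3431]
tool_rot: [-3.142, -0.0, 3.052]
contact_force: [0.5, -0.0, -2.1]
gripper_width: 0.154
finger_force: 58.7
```

jog_arm([
  [[0,0,0],[0,0,1],1],
  [[0,0,0],[0,0,1],1],
  [[0,0,0],[0,0,0],1],
])

```text
time: 10.67
ee_pos: [0.5728, -0.0261, 0.3411]
tool_rot: [3.142, -0.0, 3.052]
contact_force: [0.2, 1.3, -2.2]
gripper_width: 0.148
finger_force: 58.7
```

jog_arm([
  [[0,0,0],[0,0,1],1],
  [[0,0,0],[0,0,1],1],
  [[0,0,0],[0,0,0],1],
])

```text
time: 10.92
ee_pos: [0.5728, -0.0261, 0.3391]
tool_rot: [3.142, -0.0, 3.052]
contact_force: [-0.7, -0.8, -2.8]
gripper_width: 0.15
finger_force: 58.7
```

jog_arm([
  [[0,0,0],[0,0,1],1],
  [[0,0,0],[0,0,1],1],
  [[0,0,0],[0,0,0],1],
])

```text
time: 11.17
ee_pos: [0.5729, -0.0262, 0.3373]
tool_rot: [-3.142, 0.0, 3.052]
contact_force: [0.6, -0.2, -0.2]
gripper_width: 0.155
finger_force: 59.0
```

jog_arm([
  [[0,0,0],[0,0,1],1],
  [[0,0,0],[0,0,1],1],
  [[0,0,0],[0,0,0],1],
])

```text
time: 11.42
ee_pos: [0.5729, -0.0261, 0.3353]
tool_rot: [-3.142, 0.0, 3.052]
contact_force: [0.1, 0.1, 1.7]
gripper_width: 0.15
finger_force: 59.2
```

Contact at a key height of about 47.7 mm. The stem is now pressed down about 2 mm, with about 4.5 N on it. I'll turn clockwise by feel.

jog_arm([
  [[0,0,3],[0,0,0],1],
  [[0,0,3],[0,0,0],1],
  [[0,0,3],[0,0,0],1],
  [[0,0,3],[0,0,0],1],
  [[0,0,0],[0,0,0],1],
])

```text
time: 11.83
ee_pos: [0.5729, -0.0262, 0.3355]
tool_rot: [3.142, 0.0, 2.841]
contact_force: [-0.3, -1.1, 0.5]
gripper_width: 0.152
finger_force: 59.2
```

```bash
python3 st.py
```

```text
11.8333 [572.94 -26.17 335.51] [1.8000e+02 2.0000e-02 1.6275e+02] F [-0.26 -1.1   0.49] T [-0.03   0.114  0.008] 0.15222225417973806 keyz 45.5 j6 -1.4
```

jog_arm([
  [[0,0,3],[0,0,0],1],
  [[0,0,3],[0,0,0],1],
  [[0,0,3],[0,0,0],1],
  [[0,0,3],[0,0,0],1],
  [[0,0,0],[0,0,0],1],
])

```text
time: 12.25
ee_pos: [0.5729, -0.0261, 0.3355]
tool_rot: [3.141, 0.0, 2.633]
contact_force: [-0.1, 0.3, 1.7]
gripper_width: 0.149
finger_force: 59.3
```

```bash
python3 st.py
```

```text
12.25 [572.93 -26.13 335.47] [1.7999e+02 2.0000e-02 1.5085e+02] F [-0.09  0.34  1.66] T [0.007 0.036 0.012] 0.14884203767327306 keyz 45.5 j6 -1.19
```

jog_arm([
  [[0,0,3],[0,0,0],1],
  [[0,0,3],[0,0,0],1],
  [[0,0,3],[0,0,0],1],
  [[0,0,3],[0,0,0],1],
  [[0,0,0],[0,0,0],1],
])

```text
time: 12.67
ee_pos: [0.5729, -0.0261, 0.3354]
tool_rot: [3.141, 0.0, 2.425]
contact_force: [-0.1, 0.1, 1.9]
gripper_width: 0.147
finger_force: 59.3
```

```bash
python3 st.py
```

```text
12.6667 [572.93 -26.11 335.4 ] [1.7999e+02 1.0000e-02 1.3892e+02] F [-0.06  0.1   1.91] T [0.013 0.007 0.05 ] 0.14691641764983052 keyz 45.4 j6 -0.98
```

jog_arm([
  [[0,0,3],[0,0,0],1],
  [[0,0,3],[0,0,0],1],
  [[0,0,3],[0,0,0],1],
  [[0,0,3],[0,0,0],1],
  [[0,0,0],[0,0,0],1],
])

```text
time: 13.08
ee_pos: [0.5729, -0.0261, 0.3354]
tool_rot: [3.141, 0.0, 2.216]
contact_force: [-0.5, 0.9, 1.1]
gripper_width: 0.152
finger_force: 59.2
```

```bash
python3 st.py
```

```text
13.0833 [572.91 -26.1  335.37] [179.99   0.   126.96] F [-0.54  0.92  1.05] T [0.06  0.031 0.02 ] 0.1522947154903237 keyz 45.4 j6 -0.77
```

jog_arm([
  [[0,0,3],[0,0,0],1],
  [[0,0,3],[0,0,0],1],
  [[0,0,3],[0,0,0],1],
  [[0,0,3],[0,0,0],1],
  [[0,0,0],[0,0,0],1],
])

```text
time: 13.5
ee_pos: [0.5728, -0.0261, 0.335]
tool_rot: [-3.141, -0.0, 2.007]
contact_force: [1.1, 0.7, -2.3]
gripper_width: 0.151
finger_force: 58.7
```

```bash
python3 st.py
```

```text
13.5 [572.81 -26.08 334.96] [-1.7998e+02 -2.0000e-02  1.1499e+02] F [ 1.13  0.68 -2.3 ] T [ 0.135 -0.182  0.018] 0.15122666714164948 keyz 45.0 j6 -0.56
```

jog_arm([
  [[0,0,3],[0,0,0],1],
  [[0,0,3],[0,0,0],1],
  [[0,0,3],[0,0,0],1],
  [[0,0,3],[0,0,0],1],
  [[0,0,0],[0,0,0],1],
])

```text
time: 13.92
ee_pos: [0.5728, -0.0261, 0.335]
tool_rot: [-3.141, -0.0, 1.798]
contact_force: [-0.4, 0.1, -2.9]
gripper_width: 0.148
finger_force: 58.7
```

```bash
python3 st.py
```

```text
13.9167 [572.78 -26.15 334.96] [-1.7996e+02 -1.0000e-02  1.0301e+02] F [-0.42  0.1  -2.94] T [-0.01  -0.058  0.044] 0.14788074314741728 keyz 45.0 j6 -0.35
```

The force dropped near yaw 115–120°, so the socket is over the stem. Now I'll seat it carefully down to the collar.

jog_arm([
  [[0,0,0],[0,0,1],1],
  [[0,0,0],[0,0,1],1],
  [[0,0,0],[0,0,1],1],
  [[0,0,0],[0,0,0],1],
])

```text
time: 14.25
ee_pos: [0.5728, -0.0261, 0.332]
tool_rot: [-3.141, -0.0, 1.797]
contact_force: [0.7, -0.9, -2.9]
gripper_width: 0.152
finger_force: 58.7
```

```bash
python3 st.py
```

```text
14.25 [572.8  -26.13 331.97] [-1.7997e+02 -1.0000e-02  1.0298e+02] F [ 0.73 -0.93 -2.9 ] T [-0.04  -0.062  0.025] 0.15178716038792228 keyz 42.0 j6 -0.35
```

jog_arm([
  [[0,0,0],[0,0,1],1],
  [[0,0,0],[0,0,1],1],
  [[0,0,0],[0,0,1],1],
  [[0,0,0],[0,0,0],1],
])

```text
time: 14.58
ee_pos: [0.5728, -0.0262, 0.329]
tool_rot: [-3.141, -0.0, 1.796]
contact_force: [-0.3, 0.1, -2.8]
gripper_width: 0.15
finger_force: 58.7
```

```bash
python3 st.py
```

```text
14.5833 [572.83 -26.15 329.03] [-1.7998e+02 -1.0000e-02  1.0290e+02] F [-0.27  0.14 -2.77] T [-0.012 -0.037  0.014] 0.1495062942598134 keyz 39.0 j6 -0.35
```

jog_arm([
  [[0,0,0],[0,0,1],1],
  [[0,0,0],[0,0,1],1],
  [[0,0,0],[0,0,0],1],
])

```text
time: 14.83
ee_pos: [0.5728, -0.0261, 0.3271]
tool_rot: [-3.141, -0.0, 1.796]
contact_force: [-0.2, 0.4, -3.4]
gripper_width: 0.15
finger_force: 58.7
```

jog_arm([
  [[0,0,0],[0,0,1],1],
  [[0,0,0],[0,0,0.5],1],
  [[0,0,0],[0,0,0],1],
])

```text
time: 15.08
ee_pos: [0.5729, -0.0261, 0.3259]
tool_rot: [3.141, 0.0, 1.796]
contact_force: [-0.6, -0.3, -0.1]
gripper_width: 0.149
finger_force: 59.1
```

```bash
python3 st.py
```

```text
15.0833 [572.95 -26.15 325.94] [1.7998e+02 1.0000e-02 1.0289e+02] F [-0.65 -0.29 -0.07] T [ 0.036  0.086 -0.02 ] 0.14853249544238917 keyz 35.9 j6 -0.35
```

Seated: about 2.7 N rests on the collar. I'll turn clockwise 48° first, which should stay well short of the stop, and then feel for the stop.

jog_arm([
  [[0,0,3],[0,0,0],1],
  [[0,0,3],[0,0,0],1],
  [[0,0,3],[0,0,0],1],
  [[0,0,3],[0,0,0],1],
  [[0,0,3],[0,0,0],1],
  [[0,0,3],[0,0,0],1],
  [[0,0,0],[0,0,0],1],
])

```text
time: 15.67
ee_pos: [0.573, -0.0261, 0.3261]
tool_rot: [3.141, -0.0, 1.479]
contact_force: [0.4, 1.3, 1.1]
gripper_width: 0.152
finger_force: 59.1
```

```bash
python3 st.py
cat > tong.py <<'E'
from h import *
import sys
p,d=ctrl.snapshot('scene'); C=cal('scene')
c=np.array([.5727,-.0268]); y=np.radians(-5.1)
X=lambda a,r,z:np.array([c[0]+r*np.cos(a),c[1]+r*np.sin(a),z])
cr=p[190:290,230:340]; cv2.imwrite(f'pics/{sys.argv[1]}.png',cv2.resize(cv2.cvtColor(cr,cv2.COLOR_RGB2BGR),(770,700),interpolation=cv2.INTER_CUBIC))
for deg in range(0,100,15): print(deg,((proj('scene',X(y+np.pi/2-np.radians(deg),.061,.0125),C)[0]-[230,190])*7).round())
E
python3 tong.py t1
```

```text
15.6667 [573.01 -26.07 326.07] [ 1.7996e+02 -1.0000e-02  8.4750e+01] F [0.37 1.29 1.08] T [ 0.296 -0.168 -0.   ] 0.15186071715514807 keyz 36.1 j6 -0.04
0 [532. 417.]
15 [528. 442.]
30 [515. 466.]
45 [491. 486.]
60 [459. 503.]
75 [420. 513.]
90 [378. 516.]
```

View pics/t1.png

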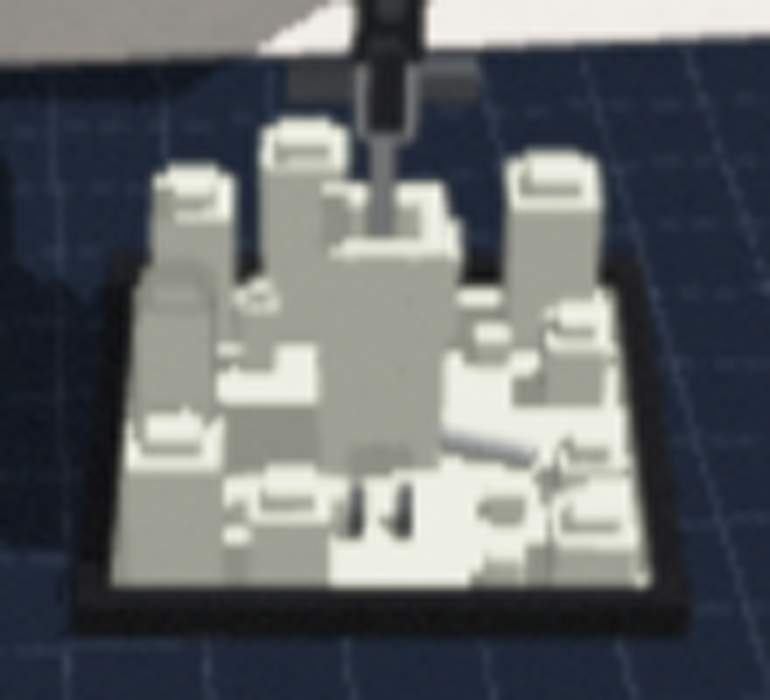

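The crop shows the tongue from (443,440) to (530,457), about 20° on. The jaws are at (355,510) and (403,510). I'll keep turning.

jog_arm([
  [[0,0,3],[0,0,0],1],
  [[0,0,3],[0,0,0],1],
  [[0,0,3],[0,0,0],1],
  [[0,0,3],[0,0,0],1],
  [[0,0,3],[0,0,0],1],
  [[0,0,3],[0,0,0],1],
  [[0,0,3],[0,0,0],1],
  [[0,0,3],[0,0,0],1],
  [[0,0,3],[0,0,0],1],
  [[0,0,3],[0,0,0],1],
  [[0,0,0],[0,0,0],1],
])

```text
time: 16.63
ee_pos: [0.573, -0.0261, 0.326]
tool_rot: [3.141, -0.001, 0.957]
contact_force: [1.2, 1.6, 0.4]
gripper_width: 0.152
finger_force: 59.1
```

```bash
python3 st.py
cat > tong2.py <<'E'
from h import *
# tongue heading: bluish-grey steel pixels on the z=12.5 mm plane around the tower, in the scene view
p,d=ctrl.snapshot('scene'); C=cal('scene'); c=np.array([.5727,-.0268]); y=np.radians(-5.1)
q=p.astype(int); v,u=np.mgrid[:420,:560]; X=onplane('scene',np.c_[u.ravel(),v.ravel()],.0125,C)[:,:2]-c
r=np.hypot(*X.T); a=90-np.degrees(np.arctan2(X[:,1],X[:,0])-y)
blue=(q[...,2]-q[...,0]).ravel(); k=(r>.034)&(r<.062)&(a>-15)&(a<105)&(blue>4)&(q.sum(2).ravel()>300)
print('n',k.sum(),'tongue deg mean',a[k].mean().round(1) if k.any() else None,'med',np.median(a[k]).round(1) if k.any() else None)
E
python3 tong2.py
```

```text
16.6333 [573.03 -26.08 326.  ] [ 1.7996e+02 -3.0000e-02  5.4860e+01] F [1.24 1.65 0.43] T [ 0.282 -0.238  0.088] 0.1520657030937551 keyz 36.0 j6 0.49
n 0 tongue deg mean None med None
```

```bash
cat > tong2.py <<'E'
from h import *
p,d=ctrl.snapshot('scene'); C=cal('scene'); c=np.array([.5727,-.0268]); y=np.radians(-5.1)
p0=np.load('scene0.npz')['p']
v,u=np.mgrid[:420,:560]; X=onplane('scene',np.c_[u.ravel(),v.ravel()],.0125,C)[:,:2]-c
r=np.hypot(*X.T); a=90-np.degrees(np.arctan2(X[:,1],X[:,0])-y)
for nm,im in (('start',p0),('now',p)):
    g=im.astype(float).sum(2).ravel()/3; b=(im[...,2].astype(float)-im[...,0]).ravel()
    print(nm,[(t,int(g[k].mean()),int(b[k].mean())) for t in range(0,100,6) for k in [(r>.042)&(r<.058)&(abs(a-t)<4)] if k.sum()>2])
E
python3 tong2.py
```

```text
start [(0, 231, -8), (6, 214, -5), (12, 169, 2), (18, 142, 0), (24, 168, -8), (30, 213, -10), (36, 230, -9), (42, 233, -9), (48, 233, -8), (54, 234, -8), (60, 234, -8), (66, 234, -9), (72, 224, -8), (78, 146, -2), (84, 182, -6), (90, 226, -9), (96, 181, -5)]
now [(0, 234, -8), (6, 234, -8), (12, 234, -9), (18, 234, -9), (24, 234, -9), (30, 234, -8), (36, 233, -8), (42, 217, -6), (48, 179, 0), (54, 142, 0), (60, 162, -8), (66, 224, -10), (72, 224, -8), (78, 147, -2), (84, 182, -6), (90, 226, -9), (96, 181, -5)]
```

The tongue went from about 17° to about 53°, so roughly 37° remains.

jog_arm([
  [[0,0,3],[0,0,0],1],
  [[0,0,3],[0,0,0],1],
  [[0,0,3],[0,0,0],1],
  [[0,0,3],[0,0,0],1],
  [[0,0,3],[0,0,0],1],
  [[0,0,3],[0,0,0],1],
  [[0,0,3],[0,0,0],1],
  [[0,0,3],[0,0,0],1],
  [[0,0,3],[0,0,0],1],
  [[0,0,3],[0,0,0],1],
  [[0,0,0],[0,0,0],1],
])

```text
time: 17.65
ee_pos: [0.573, -0.0262, 0.326]
tool_rot: [3.141, -0.001, 0.434]
contact_force: [1.7, 1.0, 0.9]
gripper_width: 0.15
finger_force: 59.1
```

```bash
python3 st.py; python3 tong2.py|tail -1
```

```text
17.65 [573.01 -26.15 325.95] [ 1.7998e+02 -4.0000e-02  2.4880e+01] F [1.72 1.03 0.89] T [ 0.25  -0.444  0.004] 0.1502247581192038 keyz 36.0 j6 1.01
now [(0, 234, -9), (6, 234, -8), (12, 234, -8), (18, 234, -8), (24, 234, -8), (30, 234, -8), (36, 234, -9), (42, 233, -9), (48, 233, -8), (54, 234, -9), (60, 234, -9), (66, 234, -9), (72, 210, -6), (78, 122, 3), (84, 139, -4), (90, 206, -10), (96, 180, -5)]
```

jog_arm([
  [[0,0,1.5],[0,0,0],1],
  [[0,0,1.5],[0,0,0],1],
  [[0,0,0],[0,0,0],1],
  [[0,0,0],[0,0,0],1],
])

```text
time: 18.03
ee_pos: [0.573, -0.0262, 0.3259]
tool_rot: [3.141, -0.0, 0.385]
contact_force: [1.9, 0.1, 0.7]
gripper_width: 0.152
finger_force: 59.1
```

```bash
python3 st.py
```

```text
18.0333 [572.96 -26.15 325.9 ] [ 1.7999e+02 -2.0000e-02  2.2050e+01] F [1.91 0.11 0.69] T [ 0.211 -0.51   0.089] 0.15234213954074105 keyz 35.9 j6 1.06
```

jog_arm([
  [[0,0,1],[0,0,0],1],
  [[0,0,1],[0,0,0],1],
  [[0,0,0],[0,0,0],1],
])

```text
time: 18.28
ee_pos: [0.5729, -0.0262, 0.3258]
tool_rot: [3.141, -0.0, 0.346]
contact_force: [2.5, 0.9, 1.2]
gripper_width: 0.151
finger_force: 59.1
```

```bash
python3 st.py
```

```text
18.2833 [572.93 -26.17 325.84] [ 1.7999e+02 -1.0000e-02  1.9840e+01] F [2.51 0.93 1.16] T [ 0.185 -0.569  0.009] 0.1511991615402895 keyz 35.8 j6 1.1
```

jog_arm([
  [[0,0,1],[0,0,0],1],
  [[0,0,1],[0,0,0],1],
  [[0,0,0],[0,0,0],1],
])

```text
time: 18.53
ee_pos: [0.5729, -0.0261, 0.3258]
tool_rot: [3.142, -0.0, 0.311]
contact_force: [3.0, 0.3, 0.8]
gripper_width: 0.149
finger_force: 59.1
```

```bash
python3 st.py;python3 tong2.py|tail -1|tail -c 120
```

```text
18.5333 [572.9  -26.14 325.82] [ 1.80e+02 -1.00e-02  1.78e+01] F [3.   0.32 0.76] T [ 0.148 -0.563  0.099] 0.1494530256122996 keyz 35.8 j6 1.13
, (54, 234, -9), (60, 234, -8), (66, 234, -8), (72, 224, -8), (78, 139, 0), (84, 120, 3), (90, 144, -3), (96, 151, -5)]
```

jog_arm([
  [[0,0,1],[0,0,0],1],
  [[0,0,0],[0,0,0],1],
  [[0,0,0],[0,0,0],1],
])

```text
time: 18.83
ee_pos: [0.5729, -0.0262, 0.3258]
tool_rot: [3.142, -0.0, 0.295]
contact_force: [1.8, 1.2, 0.0]
gripper_width: 0.153
finger_force: 59.1
```

```bash
python3 st.py
```

```text
18.8333 [572.88 -26.17 325.81] [180.    -0.    16.88] F [1.85 1.18 0.05] T [ 0.219 -0.613  0.07 ] 0.15262843658017142 keyz 35.8 j6 1.15
```

jog_arm([
  [[0,0,1],[0,0,0],1],
  [[0,0,0],[0,0,0],1],
  [[0,0,0],[0,0,0],1],
])

```text
time: 19.08
ee_pos: [0.5729, -0.0261, 0.3258]
tool_rot: [3.142, -0.0, 0.277]
contact_force: [2.0, 0.8, -0.3]
gripper_width: 0.152
finger_force: 59.1
```

```bash
python3 st.py
```

```text
19.0833 [572.88 -26.14 325.81] [180.    -0.    15.88] F [ 1.98  0.82 -0.33] T [ 0.177 -0.642  0.03 ] 0.15223943904586915 keyz 35.8 j6 1.17
```

jog_arm([
  [[0,0,1],[0,0,0],1],
  [[0,0,0],[0,0,0],1],
  [[0,0,0],[0,0,0],1],
])

```text
time: 19.33
ee_pos: [0.5729, -0.0262, 0.3258]
tool_rot: [3.142, -0.0, 0.26]
contact_force: [1.5, 0.5, 0.4]
gripper_width: 0.151
finger_force: 59.1
```

```bash
python3 st.py;python3 tong2.py|tail -1|tail -c 120
```

```text
19.3333 [572.88 -26.16 325.8 ] [180.    -0.    14.88] F [1.55 0.45 0.38] T [ 0.15  -0.64   0.027] 0.15091611342398098 keyz 35.8 j6 1.18
), (54, 234, -8), (60, 234, -8), (66, 234, -9), (72, 224, -8), (78, 141, -1), (84, 126, 3), (90, 157, 1), (96, 123, 0)]
```

jog_arm([
  [[0,0,1],[0,0,0],1],
  [[0,0,0],[0,0,0],1],
  [[0,0,0],[0,0,0],1],
])

```text
time: 19.63
ee_pos: [0.5729, -0.0261, 0.3258]
tool_rot: [3.142, -0.0, 0.242]
contact_force: [2.5, 0.8, 0.7]
gripper_width: 0.152
finger_force: 59.1
```

```bash
python3 st.py
```

```text
19.6333 [572.88 -26.13 325.82] [180.    -0.    13.88] F [2.5  0.82 0.7 ] T [ 0.189 -0.617  0.041] 0.1516772296716749 keyz 35.8 j6 1.2
```

jog_arm([
  [[0,0,1],[0,0,0],1],
  [[0,0,0],[0,0,0],1],
  [[0,0,0],[0,0,0],1],
])

```text
time: 19.88
ee_pos: [0.5729, -0.0261, 0.3258]
tool_rot: [3.142, 0.0, 0.225]
contact_force: [2.1, 0.8, 0.2]
gripper_width: 0.148
finger_force: 59.1
```

```bash
python3 st.py;python3 tong2.py|tail -1|tail -c 120
```

```text
19.8833 [572.89 -26.13 325.78] [180.     0.    12.88] F [2.08 0.78 0.2 ] T [ 0.237 -0.607  0.021] 0.14816028608366413 keyz 35.8 j6 1.22
), (54, 234, -8), (60, 234, -9), (66, 234, -8), (72, 224, -8), (78, 144, -1), (84, 135, 1), (90, 164, 2), (96, 128, 1)]
```

jog_arm([
  [[0,0,1],[0,0,0],1],
  [[0,0,0],[0,0,0],1],
  [[0,0,0],[0,0,0],1],
])

```text
time: 20.18
ee_pos: [0.5729, -0.0262, 0.3258]
tool_rot: [3.142, -0.0, 0.207]
contact_force: [1.2, 0.9, 0.7]
gripper_width: 0.153
finger_force: 59.1
```

```bash
python3 st.py;python3 tong2.py|tail -1|tail -c 100
```

```text
20.1833 [572.88 -26.16 325.79] [180.    -0.    11.88] F [1.24 0.89 0.7 ] T [ 0.201 -0.61   0.046] 0.1527878503550502 keyz 35.8 j6 1.24
0, 234, -9), (66, 234, -9), (72, 224, -8), (78, 146, -1), (84, 152, 0), (90, 174, 2), (96, 137, 2)]
```

jog_arm([
  [[0,0,1],[0,0,0],1],
  [[0,0,0],[0,0,0],1],
  [[0,0,0],[0,0,0],1],
])

```text
time: 20.48
ee_pos: [0.5729, -0.0261, 0.3258]
tool_rot: [3.142, -0.0, 0.19]
contact_force: [2.2, 0.3, 0.1]
gripper_width: 0.152
finger_force: 59.1
```

```bash
python3 st.py;python3 tong2.py|tail -1|tail -c 100; cp pics/t1.png pics/old.png; python3 tong.py t2 >/dev/null
```

```text
20.4833 [572.89 -26.14 325.79] [180.    -0.    10.88] F [2.16 0.27 0.14] T [ 0.179 -0.573  0.068] 0.15204724144258341 keyz 35.8 j6 1.25
0, 234, -9), (66, 234, -9), (72, 224, -8), (78, 146, -2), (84, 151, 0), (90, 173, 2), (96, 137, 2)]
```

View pics/t2.png

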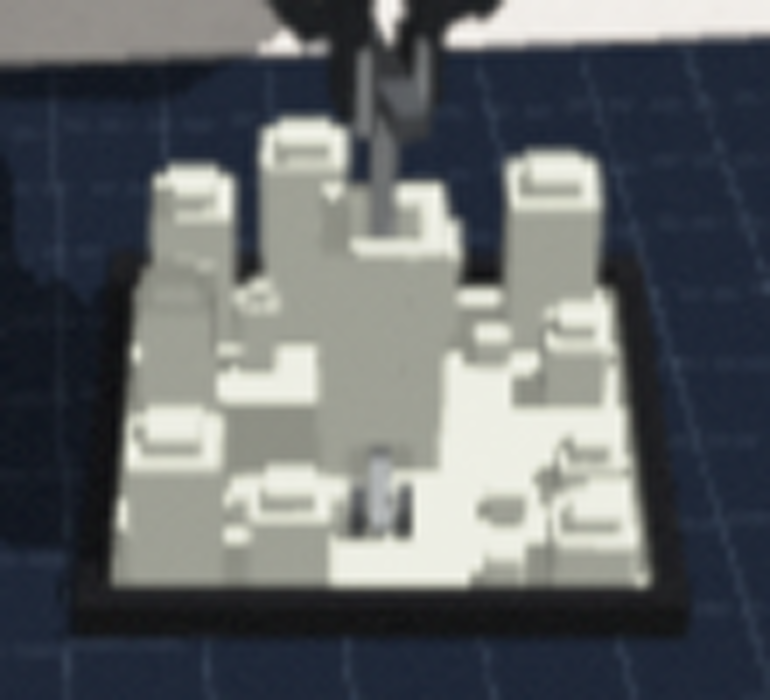

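The crop shows the tongue at (380,500) midway between the two dark jaws, and the last degree no longer moved it. I'll take one more degree to confirm the stop.

jog_arm([
  [[0,0,1],[0,0,0],1],
  [[0,0,0],[0,0,0],1],
  [[0,0,0],[0,0,0],1],
])

```text
time: 20.83
ee_pos: [0.5729, -0.0262, 0.3258]
tool_rot: [3.142, -0.0, 0.172]
contact_force: [2.0, 0.8, -0.9]
gripper_width: 0.15
finger_force: 59.1
```

```bash
python3 st.py;python3 tong2.py|tail -1|tail -c 100
```

```text
20.8333 [572.88 -26.16 325.8 ] [180.    -0.     9.88] F [ 1.97  0.8  -0.92] T [ 0.237 -0.6    0.12 ] 0.14983071208420826 keyz 35.8 j6 1.27
0, 234, -8), (66, 234, -8), (72, 224, -8), (78, 146, -2), (84, 151, 0), (90, 175, 2), (96, 137, 2)]
```

jog_arm([
  [[0,0,1],[0,0,0],1],
  [[0,0,0],[0,0,0],1],
  [[0,0,0],[0,0,0],1],
])

```text
time: 21.13
ee_pos: [0.5729, -0.0261, 0.3258]
tool_rot: [3.142, -0.0, 0.155]
contact_force: [2.6, 0.7, 0.1]
gripper_width: 0.151
finger_force: 59.1
```

```bash
python3 st.py;python3 tong2.py|tail -1|tail -c 100
```

```text
21.1333 [572.88 -26.14 325.8 ] [180.    -0.     8.88] F [2.6  0.7  0.09] T [ 0.226 -0.635  0.1  ] 0.15126734148618176 keyz 35.8 j6 1.29
0, 234, -8), (66, 234, -9), (72, 225, -8), (78, 146, -2), (84, 150, 0), (90, 173, 2), (96, 137, 2)]
```

jog_arm([
  [[0,0,1],[0,0,0],1],
  [[0,0,0],[0,0,0],1],
  [[0,0,0],[0,0,0],1],
])

```text
time: 21.43
ee_pos: [0.5729, -0.0261, 0.3258]
tool_rot: [3.142, -0.0, 0.138]
contact_force: [2.4, 0.1, 0.5]
gripper_width: 0.151
finger_force: 59.1
```

```bash
python3 st.py;python3 tong2.py|tail -1|tail -c 100
```

```text
21.4333 [572.89 -26.15 325.81] [180.    -0.     7.88] F [2.37 0.13 0.51] T [ 0.239 -0.621  0.137] 0.15133893815995103 keyz 35.8 j6 1.31
0, 234, -8), (66, 234, -9), (72, 224, -8), (78, 146, -1), (84, 153, 0), (90, 176, 2), (96, 137, 2)]
```

The tongue is at rest and the torque is rising, at about 0.13 N m, so this is the stop. I'll ease back inside the socket's play and draw the key straight up.

jog_arm([
  [[0,0,-3],[0,0,0],1],
  [[0,0,-3],[0,0,0],1],
  [[0,0,-3],[0,0,0],1],
  [[0,0,-2],[0,0,0],1],
  [[0,0,0],[0,0,0],1],
])

```text
time: 21.9
ee_pos: [0.5728, -0.0262, 0.3258]
tool_rot: [-3.142, 0.0, 0.331]
contact_force: [1.0, 0.1, -0.1]
gripper_width: 0.149
finger_force: 59.1
```

```bash
python3 st.py;python3 tong2.py|tail -1|tail -c 100
```

```text
21.9 [572.84 -26.16 325.77] [-1.800e+02  1.000e-02  1.897e+01] F [ 0.96  0.13 -0.09] T [ 0.079 -0.495  0.042] 0.14905776608630233 keyz 35.8 j6 1.11
0, 234, -9), (66, 234, -8), (72, 224, -8), (78, 146, -2), (84, 153, 0), (90, 175, 2), (96, 137, 2)]
```

jog_arm([
  [[0,0,0],[0,0,-1],1],
  [[0,0,0],[0,0,-2],1],
  [[0,0,0],[0,0,-4],1],
  [[0,0,0],[0,0,-4],1],
  [[0,0,0],[0,0,-4],1],
  [[0,0,0],[0,0,-5],1],
  [[0,0,0],[0,0,0],1],
])

```text
time: 22.53
ee_pos: [0.5729, -0.0262, 0.3468]
tool_rot: [3.141, -0.0, 0.33]
contact_force: [0.4, -0.1, -3.2]
gripper_width: 0.154
finger_force: 58.8
```

```bash
python3 st.py;python3 tong2.py|tail -1|tail -c 100
```

```text
22.5333 [572.89 -26.2  346.83] [ 1.7997e+02 -3.0000e-02  1.8880e+01] F [ 0.41 -0.08 -3.22] T [ 0.057  0.046 -0.008] 0.1537319672205574 keyz 56.8 j6 1.11
0, 234, -9), (66, 234, -9), (72, 224, -8), (78, 146, -2), (84, 151, 0), (90, 174, 2), (96, 137, 2)]
```

The key is off the stem and the tongue hasn't moved. Lifting clear.

jog_arm([
  [[0,0,0],[0,0,-6],1],
  [[0,0,0],[0,0,-10],1],
  [[0,0,0],[0,0,-12],1],
  [[0,0,0],[0,0,-12],1],
  [[0,0,0],[0,0,-12],1],
  [[0,0,0],[0,0,-12],1],
  [[0,0,0],[0,0,-12],1],
  [[0,0,0],[0,0,-8],1],
  [[0,0,0],[0,0,-4],1],
  [[0,0,0],[0,0,0],1],
])

```text
time: 23.42
ee_pos: [0.5729, -0.0261, 0.4348]
tool_rot: [3.141, -0.001, 0.33]
contact_force: [0.3, 0.6, -2.6]
gripper_width: 0.151
finger_force: 58.8
```

jog_arm([
  [[0,0,6],[0,0,0],1],
  [[0,0,6],[0,0,0],1],
  [[0,0,6],[0,0,0],1],
  [[0,0,6],[0,0,0],1],
  [[0,0,6],[0,0,0],1],
  [[0,0,5.5],[0,0,0],1],
  [[0,0,0],[0,0,0],1],
])

```text
time: 24.0
ee_pos: [0.5728, -0.0261, 0.4331]
tool_rot: [3.141, 0.001, -0.294]
contact_force: [0.4, 0.2, -1.9]
gripper_width: 0.148
finger_force: 58.7
```

```bash
python3 st.py; python3 -c "
from h import *
go([.5133,-.292,.434])
s=ctrl.sense()
p,d=ctrl.snapshot('scene'); C=cal('scene'); W=cloud('scene',d,C); cam=-C[1].T@C[2]
e=s['ee_pos'][:2]; m=(np.hypot(*(W[...,:2]-e).transpose(2,0,1))<.03)
u=(cam[:2]-e)/np.linalg.norm(cam[:2]-e); lat=np.array([-u[1],u[0]])
for a,b in ((.145,.17),(.18,.20),(.20,.22),(.22,.24)):
    q=W[m&(W[...,2]>a)&(W[...,2]<b)][:,:2]-e
    print(a,len(q),'lat',(np.median(q@lat)*1000).round(1),'cam',(np.median(q@u)*1000).round(1))
"
```

```text
24.0 [572.79 -26.14 433.07] [ 1.7999e+02  7.0000e-02 -1.6860e+01] F [ 0.37  0.21 -1.92] T [0.004 0.009 0.008] 0.14770056218869496 keyz 143.1 j6 1.74
shift mm [ 20.2 271.7  -0.9] after turn
0.145 59 lat -1.9 cam 7.4
0.18 27 lat -0.1 cam 3.5
0.2 29 lat -0.5 cam 3.0
0.22 28 lat -3.0 cam 3.1
```

jog_arm([
  [[0,0,0],[0.8,10,0],1],
  [[0,0,0],[2,22,0],1],
  [[0,0,0],[2,28,0],1],
  [[0,0,0],[2,28,0],1],
  [[0,0,0],[2,28,0],1],
  [[0,0,0],[2,28,0],1],
  [[0,0,0],[2,28,0],1],
  [[0,0,0],[2,28,0],1],
  [[0,0,0],[2,28,0],1],
  [[0,0,0],[2,22,0],1],
  [[0,0,0],[2,15,0],1],
  [[0,0,0],[1,6.4,0],1],
])

```text
time: 25.05
ee_pos: [0.5155, -0.2945, 0.4335]
tool_rot: [3.141, 0.0, -0.29]
contact_force: [-0.1, 0.7, -2.3]
gripper_width: 0.153
finger_force: 58.8
```

jog_arm([
  [[0,0,0],[0,0,0],1],
  [[0,0,0],[0,0,0],1],
  [[0,0,0],[0,0,0],1],
])

```text
time: 25.3
ee_pos: [0.5165, -0.2915, 0.4337]
tool_rot: [-3.141, 0.0, -0.289]
contact_force: [0.6, 0.8, -1.6]
gripper_width: 0.15
finger_force: 58.8
```

```bash
python3 st.py; python3 -c "
from h import *
go([.515,-.2922,.31])
s=ctrl.sense()
p,d=ctrl.snapshot('scene'); C=cal('scene'); W=cloud('scene',d,C); cam=-C[1].T@C[2]
e=s['ee_pos'][:2]; D=np.hypot(*(W[...,:2]-e).transpose(2,0,1))
u=(cam[:2]-e)/np.linalg.norm(cam[:2]-e); lat=np.array([-u[1],u[0]]); print(u)
for a,b in ((.145,.17),(.18,.20),(.20,.22),(.22,.24)):
    q=W[(D<.03)&(W[...,2]>a)&(W[...,2]<b)][:,:2]-e
    print(a,len(q),'lat',((q@lat).min()*1000).round(1),((q@lat).max()*1000).round(1),'cam',(np.median(q@u)*1000).round(1))
mm=(D<.06)&(abs(W[...,2]-.07)<.004); n,l,st,c=cv2.connectedComponentsWithStats(mm.astype(np.uint8)); i=1+np.argmax(st[1:,4]); print('holder',st[i],rect(W[l==i][:,:2]))
"
```

```text
25.3 [ 516.48 -291.46  433.74] [-1.7998e+02  1.0000e-02 -1.6530e+01] F [ 0.61  0.75 -1.61] T [0.034 0.012 0.003] 0.14954895292152934 keyz 143.7 j6 1.27
shift mm [ -1.2   1.2 123.7] after turn
[0.98846353 0.15145908]
0.145 61 lat -11.4 9.7 cam 7.2
0.18 27 lat -5.6 4.0 cam 2.8
0.2 30 lat -5.3 4.1 cam 3.4
0.22 28 lat -5.7 4.1 cam 3.3
holder [168 217  34  19 372] (array([ 0.5166, -0.2925]), array([0.0719, 0.0758]), -17.2)
```

jog_arm([
  [[0,0,0],[-1.2,1.2,0],1],
  [[0,0,0],[0,0,10],1],
  [[0,0,0],[0,0,15],1],
  [[0,0,0],[0,0,15],1],
  [[0,0,0],[0,0,12],1],
  [[0,0,0],[0,0,8],1],
  [[0,0,0],[0,0,4],1],
  [[0,0,0],[0,0,4],1],
  [[0,0,0],[0,0,4],1],
  [[0,0,0],[0,0,4],1],
  [[0,0,0],[0,0,4],1],
  [[0,0,0],[0,0,0],1],
])

```text
time: 26.35
ee_pos: [0.5146, -0.2932, 0.3531]
tool_rot: [-3.141, 0.001, -0.29]
contact_force: [-1.5, -0.4, -3.4]
gripper_width: 0.149
finger_force: 58.8
```

```bash
python3 st.py
```

```text
26.35 [ 514.59 -293.2   353.14] [-1.7999e+02  4.0000e-02 -1.6610e+01] F [-1.52 -0.41 -3.37] T [-0.029 -0.01  -0.021] 0.14861473101999395 keyz 63.1 j6 1.26
```

In the hole, 7 mm deep, with no load. Continuing to the bottom.

jog_arm([
  [[0,0,0],[0,0,4],1],
  [[0,0,0],[0,0,5],1],
  [[0,0,0],[0,0,5],1],
  [[0,0,0],[0,0,5],1],
  [[0,0,0],[0,0,5],1],
  [[0,0,0],[0,0,4],1],
  [[0,0,0],[0,0,0],1],
])

```text
time: 26.93
ee_pos: [0.5145, -0.2932, 0.3247]
tool_rot: [-3.141, 0.001, -0.29]
contact_force: [-0.0, -0.1, -2.0]
gripper_width: 0.15
finger_force: 58.8
```

jog_arm([
  [[0,0,0],[0,0,5],1],
  [[0,0,0],[0,0,5],1],
  [[0,0,0],[0,0,5],1],
  [[0,0,0],[0,0,4],1],
  [[0,0,0],[0,0,2],1],
  [[0,0,0],[0,0,0],1],
  [[0,0,0],[0,0,0],1],
])

```text
time: 27.52
ee_pos: [0.5147, -0.2933, 0.3048]
tool_rot: [-3.142, 0.0, -0.29]
contact_force: [0.0, 0.2, -1.8]
gripper_width: 0.152
finger_force: 58.8
```

```bash
python3 st.py
```

```text
27.5167 [ 514.71 -293.28  304.75] [-1.800e+02  1.000e-02 -1.661e+01] F [ 0.03  0.22 -1.78] T [-0.021 -0.008 -0.039] 0.15167785003096199 keyz 14.8 j6 1.26
```

jog_arm([
  [[0,0,0],[0,0,2],1],
  [[0,0,0],[0,0,1.5],1],
  [[0,0,0],[0,0,0],1],
  [[0,0,0],[0,0,0],1],
])

```text
time: 27.85
ee_pos: [0.5147, -0.2933, 0.3012]
tool_rot: [-3.142, 0.0, -0.29]
contact_force: [0.2, 0.1, -2.8]
gripper_width: 0.149
finger_force: 58.8
```

jog_arm([
  [[0,0,0],[0,0,0.5],1],
  [[0,0,0],[0,0,0.5],1],
  [[0,0,0],[0,0,0],1],
  [[0,0,0],[0,0,0],1],
])

```text
time: 28.18
ee_pos: [0.5147, -0.2933, 0.3003]
tool_rot: [3.142, 0.0, -0.29]
contact_force: [0.8, 0.0, -2.5]
gripper_width: 0.149
finger_force: 58.8
```

```bash
python3 st.py
```

```text
28.1833 [ 514.68 -293.26  300.29] [180.     0.   -16.61] F [ 0.8   0.04 -2.49] T [-0.031 -0.046 -0.041] 0.14860509127468957 keyz 10.3 j6 1.26
```

jog_arm([
  [[0,0,0],[0,0,0.5],1],
  [[0,0,0],[0,0,0],1],
  [[0,0,0],[0,0,0],1],
])

```text
time: 28.43
ee_pos: [0.5147, -0.2933, 0.3]
tool_rot: [3.141, -0.0, -0.29]
contact_force: [0.4, -0.1, -0.2]
gripper_width: 0.153
finger_force: 59.0
```

jog_arm([
  [[0,0,0],[0,0,0.4],1],
  [[0,0,0],[0,0,0],1],
  [[0,0,0],[0,0,0],1],
])

```text
time: 28.68
ee_pos: [0.5148, -0.2934, 0.2999]
tool_rot: [3.141, -0.001, -0.29]
contact_force: [0.2, 0.1, 5.5]
gripper_width: 0.15
finger_force: 59.7
```

Standing on the floor of the hole. Releasing.

jog_arm([
  [[0,0,0],[0,0,-0.4],1],
  [[0,0,0],[0,0,0],0.6],
  [[0,0,0],[0,0,0],0.4],
  [[0,0,0],[0,0,0],0],
  [[0,0,0],[0,0,0],-0.5],
  [[0,0,0],[0,0,0],-1],
  [[0,0,0],[0,0,0],-1],
  [[0,0,0],[0,0,0],-1],
  [[0,0,0],[0,0,0],-1],
])

```text
time: 29.43
ee_pos: [0.5147, -0.2933, 0.2998]
tool_rot: [-3.142, -0.0, -0.29]
contact_force: [0.5, -0.4, -0.4]
gripper_width: 0.999
finger_force: 0.0
```

jog_arm([
  [[0,0,0],[0,0,-5],-1],
  [[0,0,0],[0,0,-10],-1],
  [[0,0,0],[0,0,-20],-1],
  [[0,0,0],[0,0,-25],-1],
  [[0,0,0],[0,0,-25],-1],
  [[0,0,0],[0,0,-20],-1],
  [[0,0,0],[0,0,-10],-1],
  [[0,0,0],[0,0,0],-1],
  [[0,0,0],[0,0,0],-1],
])

```text
time: 30.18
ee_pos: [0.5145, -0.2932, 0.4147]
tool_rot: [3.142, -0.0, -0.29]
contact_force: [-0.5, 0.4, 0.2]
gripper_width: 0.998
finger_force: 0.0
```

```bash
python3 st.py; python3 tong2.py|tail -1|tail -c 100
python3 - <<'E'
from h import *
C=cal('wrist'); p,d=ctrl.snapshot('wrist'); W=cloud('wrist',d,C)
for nm,a,b in (('bar',.143,.16),('holder',.064,.075)):
    m=((W[...,2]>a)&(W[...,2]<b)).astype(np.uint8); m[330:]=0
    n,l,s,c=cv2.connectedComponentsWithStats(m)
    for i in range(1,n):
        if s[i,4]>300: q=W[l==i]; print(nm,s[i],np.median(q[:,2]).round(4),q[:,2].std(),rect(q[:,:2]))
E
```

```text
30.1833 [ 514.55 -293.17  414.66] [ 1.800e+02 -1.000e-02 -1.661e+01] F [-0.47  0.35  0.21] T [ 0.022 -0.031 -0.02 ] 0.9976788842337609 keyz 124.7 j6 1.26
0, 234, -9), (66, 234, -8), (72, 224, -8), (78, 146, -1), (84, 151, 0), (90, 174, 2), (96, 137, 2)]
bar [ 270  169   20   96 1907] 0.1515 0.001002735208052208 (array([ 0.5143, -0.2947]), array([0.0139, 0.0691]), -17.02)
holder [ 16 100  35  28 660] 0.0694 0.0014317322656856978 (array([ 0.6407, -0.1097]), array([0.0227, 0.0194]), -4.37)
holder [ 238  153   79   75 4262] 0.0696 0.0009189446736490934 (array([ 0.5145, -0.2923]), array([0.0701, 0.0699]), -16.63)
holder [  0 182  25  50 445] 0.0693 0.0031178426400668893 (array([ 0.5718, -0.0507]), array([0.0047, 0.0462]), -4.85)
holder [ 72 249  43  35 642] 0.0685 0.0020196227430806534 (array([ 0.4927, -0.0956]), array([0.0338, 0.0305]), -4.86)
holder [ 26 260  49  29 321] 0.0696 0.0030779706771753273 (array([ 0.5032, -0.0579]), array([0.0442, 0.0223]), -44.94)
```

The key is upright in its holder, with its bar level at 151.5 mm. The tongue is still locked and the gripper is clear, so I'm handing in.

```bash
python3 -c "
from plant import ctrl
print(ctrl.sign_off())"
```

```text
the job is handed in; nothing more can be done
None
```

The model is locked in its frame: the stem turned clockwise to its stop and the tongue stayed between the jaws. The key is back upright in its holder and released, and the job was handed in after about 30 s of robot time.

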